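# Shift change: swap the stock-counting handhelds in the charging cradle

## Task

Shift change in the stockroom: slide the charged handheld (blue head) up out of the sloping charging cradle and lay it face up, flat in the grey tray for the next picker, without dropping it. Then slide the drained handheld (orange head) down into the emptied cradle, keypad end first and face up, pressed fully home against the sprung charging contact, and let go of both. Leave the other things on the bench where they stand.

Things in the scene. Friction and masses are not known exactly. Their poses are not given: they have to be found in the camera images.
- cradle: Black charging cradle fixed to the bench. Origin on the bench, z up, base 98 mm wide, 16 mm high, from x=-0.125 to 0.045; +x points roughly away from the robot. Its bed slopes up towards +x at 25 deg from level: up-slope (0.906,0,0.423), normal (-0.423,0,0.906). A handheld fully home has the cradle's yaw, face along that normal, foot at the lower end, origin at (-0.0225,0,0.0638).
- pocket_home (a point): Middle of the bed at the foot stops, (-0.095,0,0.030) in the cradle's frame; the middle of a handheld's lower foot edge lies here when fully home. Same axes as the cradle. The pocket holds the lower 58 mm of a handheld: inside 57 mm wide, 25 mm high (1.5 mm play at each side, 3 mm above the face); its shell stands 30 mm above the bed and is 72 mm wide, 77 at the flares.
- pocket_mouth (a point): Middle of the bed at the pocket's mouth, 58 mm up-slope of pocket_home; side and top edges flare outwards. Same axes as the cradle. Up-slope of it the bed is only a spine 34 mm wide ending 118 mm from the foot stops, so a handheld in the cradle is free at both sides and its head overhangs. A handheld pressed down on the bed while it slides tends to bind.
- contact (a joint): Sprung white contact block, 21 mm wide, at the bottom of the pocket between the foot stops; slides along the slope. 0 = standing out 6 mm (empty), 0.006 = pushed flush by a handheld fully home. Its spring pushes with 0.3 to 0.6 N, less than a handheld's weight down the slope; but the pocket rubs, so a handheld must be pushed home and then stays.
- handheld_blue: Charged handheld, BLUE head, green lamp, starts home in the cradle. Black rigid body 160 mm long (x), 54 wide (y), 22 thick (z), flat underside; head (+x, last 38 mm) 58 wide, 24 thick. Foot with keys at -x, last 8 mm narrowed to 48 x 18. Screen and keys face +z. Origin at the centre of the underside. About 0.25 kg. Grip across the 54 mm width near or just head-side of the middle.
- handheld_blue_foot (a point): Middle of the lower edge of its foot end, 80 mm from its origin along -x.
- handheld_orange: Drained handheld, same shape, size, frame and mass as the blue one but with an ORANGE head and red lamp; starts lying flat and face up on the bench, foot roughly towards the robot (turned by up to 0.9 rad).
- handheld_orange_foot (a point): Middle of the lower edge of its foot end, 80 mm from its origin along -x.
- tray: Grey shallow metal tray with a dark ribbed mat, fixed: outside 215 mm (x) x 146 mm (y) x 22 mm high, walls and floor 4 mm (inside 207 x 138 mm, so a handheld fits only lengthwise, either way round). Origin under its centre, z up; its floor is 4 mm above the bench.
- salt_mill: Bystander: glass salt mill with grey top, 44 mm across, 90 mm tall, stands beside the orange handheld's head (at its -y side). Origin at the centre of its underside.
- black_tape: Bystander: roll of black tape lying flat, 57 mm across, 19 mm high, beside the orange handheld. Origin at the centre of its underside.
- mug: Bystander: orange mug, 78 mm across with a handle (108 mm over it), 101 mm tall, towards the back. Origin at the centre of its underside.
- drink_can: Bystander: drink can, 66 mm across, 115 mm tall, between the wooden drawers and the big clear bin with the blue lid (190 mm tall, fixed, at x > 0.65, y from -0.15 to -0.36). Origin at the centre of its underside.
- timer: Bystander: white kitchen timer with a black dial, 66 mm across, 40 mm high, back left. Origin at the centre of its underside.
- jar: Bystander: jar with a red lid, 64 mm across, 105 mm tall, at the back left. Origin at the centre of its underside.

How it is judged:
By the outcome, as a careful person would: the job done as asked, in the order asked, and still so for the second after the job is handed in, with the robot touching nothing.
It also fails if it takes over 61 s, if anything falls off the work surface, if the arm or the gripper's body presses on something with over 40 N, if the wrist force passes 120 N, or if a joint passes its speed limit or range.

## Robot

A 6-joint arm with a two-finger parallel gripper is mounted at the origin on a cart in front of the work surface, level with it; the furniture and walls round the work are solid. World frame = base frame: x ahead of the robot, y to its left, z up, the work surface at z = 0. Lengths are in mm, angles in rad, forces in N, time in s.
With the tool pointing down it reaches from about 425 to 925 mm from the base axis. Payload 12.5 kg.
Tool frame: the origin (TCP) lies midway between the tips of the shut fingers; the grasp point (between the pads) lies 19 mm behind it (tcp_to_grasp is the distance from the TCP to the grasp point, in mm); z points along the fingers, y is the line along which they close (so a half turn about z gives the same grasp; the last joint's range is limited). The gripper opens to 85 mm and grips with 20 to 120 N. Pads are 22 mm wide; open, the fingers measure 114 mm over their backs; the gripper's body (76 mm by 85 mm) begins 54 mm behind the grasp point. The pads swing forward as they close: fully open they stand 13 mm farther back than shut.
Start: joints at [1.174, 0.491, 1.559, -0, 1.092, -0.106], TCP at [179.181, 598.781, 231.327] pointing down, gripper open.
Joint ranges: [-3.1, 3.1], [-0.84, 2.19], [0.05, 2.79], [-1.13, 4.28], [0.06, 2.93], [-2.69, 2.69]. Speed limits (rad/s): [2.22, 2.22, 2.79, 3.14, 3.14, 3.14].

## Interface

Orientations are given as a unit quaternion [x, y, z, w].
In Python, from bench import reach, move_l, goto_joints, gripper_to, pause, ik, observe, snapshot, Unreachable, sign_off, masks_of, tcp_to_grasp gives the robot as it stands. Calls block until the motion is done:
- reach(position, orientation): joint-space move of the TCP to a pose.
- move_l(position, rot=None, velocity=150): straight line of the TCP; rot=None keeps the orientation; velocity is the mean speed in mm/s.
- goto_joints(angles): joint-space move.
- gripper_to(opening, f_grip=None): opening from 0.0 (shut) to 1.0 (fully open); f_grip is the grip in N (None keeps the last); returns when the fingers have stopped.
- pause(seconds).
- ik(position, orientation): joint angles nearest the present ones, or None.
- observe(): the state.
- snapshot(name): name is "scene" or "top" or "wrist"; returns a dict with "pixels" (420x560x3 uint8, blue, green, red), "fx", "fy", "cx", "cy" (pixels), "world_to_cam" (4x4, takes a point from world to camera coordinates); the wrist camera has in their place "T_tool_cam" (4x4, takes a point from camera to tool coordinates, whose origin is the TCP and whose axes are the flange's). Camera axes: x right, y down, z forward; pixel columns grow to the right and rows downward; lengths in mm; the calibration is good to about 2 mm. A picture is of the moment at which its call begins: read the wrist's pose just before it. There is no depth.
A pose or a line that the arm cannot do raises Unreachable and nothing moves.
- sign_off(): hands the job in; it is judged then, once.
Trained networks look in a picture, given as the dict that the camera call returned (one of the last four; its "shot" number tells which), for a name from the list of things; names that differ only in an ending like _2 or _b are one class to them, and where a whole thing is asked for, a point or a joint stands for the part that bears it (a point fixed in the world has none). Each returns a list of dicts, best first, with "p" (0 to 1); they miss things now and then, are a little off and sometimes report something else, mostly with a low value. They report only what shows in the picture. A call takes as long as a camera call.
- masks_of(picture, query): "region" (420x560 bool, what is visible of it) and "extent" ([left, top, right, bottom] in pixels, round what is visible of it).
The state is a dict: "clock": time; "joint_pos": joint angles; "qvel": joint speeds; "tau": joint torques, N m; "ee_pos": TCP position; "ee_rot": TCP orientation; "ft_force": force on the tool from outside, world axes, zero at the start; "wrist_torque": the same for the moment, N m; "finger_gap": opening from 0.0 (shut) to 1.0 (fully open); "finger_force": force on a finger pad.
Only numpy, scipy, OpenCV 4.12 (cv2) and the standard library are available. Lean on these libraries where they do the work, as an engineer would, in place of code of your own. Each camera call takes 0.05 s, during which the arm holds its last target. There are 200 camera calls.

## Working session

There is one attempt and no reset: what is moved stays moved. The work goes in short steps, each a Python script; the robot and the scene stay as the last script left them, time stands still between calls to the robot, and variables do not carry over. Pictures are saved under pics/ and viewed, at most 11 in all, crops included, and the job is handed in when it is done.

```bash
ls; mkdir -p pics
cat > h.py <<'E'
import numpy as np, cv2
from bench import *
from scipy.spatial.transform import Rotation as R
E
python3 - <<'E'
from h import *
o=observe();print(o)
print(tcp_to_grasp)
ims=[]
for n in ("scene","top"):
    s=snapshot(n);cv2.imwrite(f"pics/{n}0.png",s["pixels"]);print(n,s["fx"],s["cx"],s["cy"],np.round(s["world_to_cam"],3).tolist())
    for q in ["cradle","handheld_blue","handheld_orange","tray","salt_mill","black_tape"]:
        for m in masks_of(s,q)[:2]:print(q,round(m["p"],2),m["extent"],m["region"].sum())
print(observe()["clock"])
E
```

```text
pics
{'clock': 0.0, 'joint_pos': array([ 1.17440536e+00,  4.91573741e-01,  1.55944643e+00, -4.88366727e-06,
        1.09169531e+00, -1.05614716e-01]), 'qvel': array([-1.63252792e-03,  4.97866920e-05,  7.97063673e-05, -6.01165153e-04,
       -1.25581851e-03,  1.23509183e-03]), 'tau': array([ 1.36346618e-03, -6.18441153e+01, -2.61589140e+01, -1.10818610e-04,
        3.92013710e-03,  3.30215710e-05]), 'ee_pos': array([179.08669128, 598.56063312, 230.71996587]), 'ee_rot': array([ 1.44875334e-01,  9.89449757e-01, -5.44361857e-04, -1.37343700e-04]), 'ft_force': array([ 0.22828583, -0.22291019, -0.28786385]), 'wrist_torque': array([ 0.00081533,  0.04172671, -0.0329852 ]), 'finger_force': 0.0, 'finger_gap': 0.9974173474021407}
18.700000000000003
scene 494.2373977857574 277.9856247147675 206.88797708196478 [[0.844, -0.536, 0.018, -494.053], [-0.199, -0.344, -0.918, 190.575], [0.498, 0.771, -0.397, 964.568], [0.0, 0.0, 0.0, 1.0]]
cradle 0.81 [156.0, 180.3, 225.2, 218.7] 1671
handheld_blue 0.94 [184.9, 163.3, 223.7, 191.4] 598
handheld_blue 0.24 [249.8, 154.7, 272.9, 190.4] 601
handheld_orange 0.69 [300.5, 263.4, 341.7, 312.3] 1316
tray 0.71 [198.9, 220.1, 298.4, 262.6] 3133
tray 0.71 [299.2, 262.3, 342.4, 314.5] 1447
salt_mill 0.85 [345.5, 241.2, 372.1, 281.0] 683
salt_mill 0.26 [198.3, 216.5, 296.8, 265.4] 3258
black_tape 0.75 [262.1, 278.3, 288.7, 301.8] 481
top 545.1596271022397 268.1255281543196 210.31896469881593 [[-0.006, -1.0, -0.007, 13.566], [-0.985, 0.007, -0.173, 592.815], [0.173, 0.006, -0.985, 1346.27], [0.0, 0.0, 0.0, 1.0]]
cradle 0.8 [147.0, 230.0, 192.9, 298.2] 1590
handheld_blue 0.97 [152.9, 225.2, 176.1, 269.0] 980
handheld_orange 0.87 [342.5, 210.9, 399.0, 267.2] 1367
tray 0.59 [238.1, 205.3, 307.0, 299.3] 4602
salt_mill 0.62 [362.3, 189.6, 381.0, 207.8] 261
salt_mill 0.45 [341.7, 207.7, 397.7, 265.2] 1343
black_tape 0.61 [338.6, 263.2, 366.6, 282.2] 303
0.7
```

Run:
```python
import cv2
t=cv2.imread("pics/top0.png");s=cv2.imread("pics/scene0.png")
cv2.imwrite("pics/t1.png",cv2.resize(t[170:320,120:420],(800,400),interpolation=cv2.INTER_CUBIC))
```

```text
(no output)
```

View pics/t1.png

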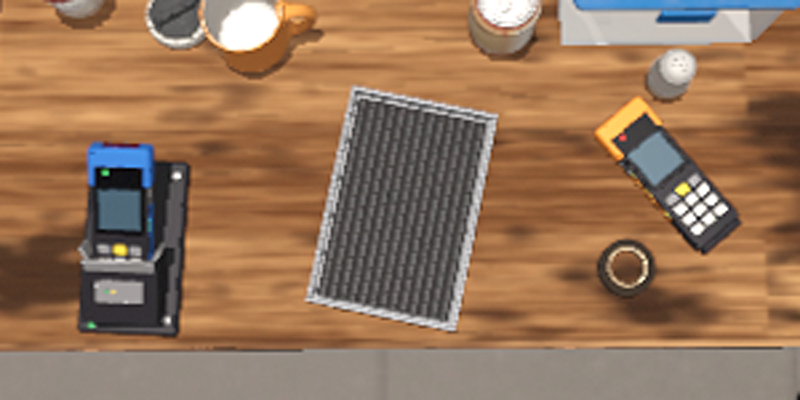

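View pics/scene0.png

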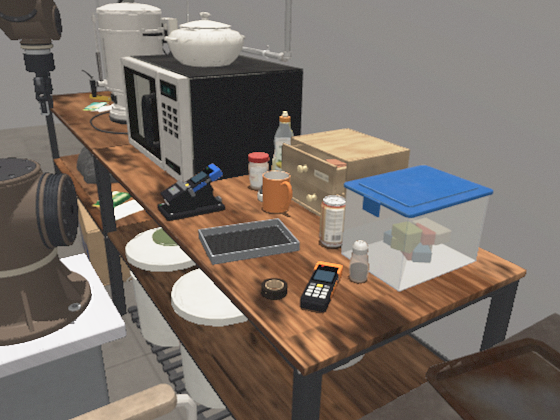

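The pictures show the cradle with the blue handheld at the left (top view about px 170,260). The tray is in the middle (272,252), and the orange handheld at (371,238) has its foot pointing down-right. The mill is by its head, and the tape is at (353,270). Next I'll fit poses by matching projected silhouettes to the masks.

```bash
cat > h.py <<'E'
import numpy as np, cv2
from bench import *
from scipy.spatial.transform import Rotation as R
from scipy.optimize import minimize
def box(x0,x1,y0,y1,z0,z1): return np.array([[x,y,z] for x in(x0,x1) for y in(y0,y1) for z in(z0,z1)],float)
HH=[box(-72,42,-27,27,0,22),box(42,80,-29,29,0,24),box(-80,-72,-24,24,0,18)]
HEAD=[HH[1]]
TRAY=[box(-107.5,107.5,-73,73,0,22)]
BASE=[box(-125,45,-49,49,0,16)]
RC=R.from_euler('y',-25,degrees=True)   # cradle slope
HEADC=[RC.apply(HEAD[0])+[-22.5,0,63.8]]
def shot(name):
    o=observe(); s=snapshot(name)
    if name=="wrist":
        T=np.eye(4);T[:3,:3]=R.from_quat(o["ee_rot"]).as_matrix();T[:3,3]=o["ee_pos"]
        s["world_to_cam"]=np.linalg.inv(T@s["T_tool_cam"])
    return s
def proj(s,P):
    c=P@s["world_to_cam"][:3,:3].T+s["world_to_cam"][:3,3]
    return np.c_[s["fx"]*c[:,0]/c[:,2]+s["cx"],s["fy"]*c[:,1]/c[:,2]+s["cy"]]
def unproj(s,uv,z):
    M=s["world_to_cam"];C=-M[:3,:3].T@M[:3,3]
    d=M[:3,:3].T@np.array([(uv[0]-s["cx"])/s["fx"],(uv[1]-s["cy"])/s["fy"],1.]);return C+d*(z-C[2])/d[2]
def sil(s,boxes,p,z=0):
    m=np.zeros((420,560),np.uint8);Rz=R.from_euler('z',p[2])
    for b in boxes:
        h=cv2.convexHull(proj(s,Rz.apply(b)+[p[0],p[1],z]).astype(np.float32))
        cv2.fillConvexPoly(m,np.round(h*16).astype(np.int32),255,cv2.LINE_AA,4)
    return m/255.
def fit(views,boxes,p0,z=0):
    def f(q):
        p=[q[0],q[1],q[2]/100];l=0
        for s,m in views:
            a=sil(s,boxes,p,z);l-=np.minimum(a,m).sum()/np.maximum(a,m).sum()
        return l/len(views)
    q=np.array([p0[0],p0[1],p0[2]*100.])
    for st in(25,6):
        r=minimize(f,q,method="Nelder-Mead",options=dict(initial_simplex=np.vstack([q,q+np.diag([st]*3)]),xatol=.05,fatol=1e-5));q=r.x
    return np.array([q[0],q[1],q[2]/100]),-r.fun
def colour(s,lo,hi):
    m=cv2.inRange(cv2.cvtColor(s["pixels"],cv2.COLOR_BGR2HSV),lo,hi)
    return m
def mask(s,q,i=0): return masks_of(s,q)[i]["region"].astype(float)
def show(s,outs,fn):
    im=s["pixels"].copy()
    for b,p in outs:
        c,_=cv2.findContours((sil(s,b,p)>.5).astype(np.uint8),0,2);cv2.drawContours(im,c,-1,(0,255,0),1)
    cv2.imwrite(fn,im)
def blob(m,near=None):
    n,l,st,c=cv2.connectedComponentsWithStats(m);i=1+np.argmax(st[1:,4]);return (l==i).astype(float)
E
python3 - <<'E'
from h import *
s=shot("top")
for q,uv,z in (("tray",(272,252),20),("orange",(371,238),20),("cradle",(170,265),20),("tape",(353,271),19)):print(q,np.round(unproj(s,uv,z)))
p,f=fit([(s,mask(s,"handheld_orange"))],HH,[*unproj(s,(371,238),10)[:2],.6]);print("orange",p,f)
p2,f=fit([(s,mask(s,"tray"))],TRAY,[*unproj(s,(272,252),20)[:2],-.2]);print("tray",p2,f)
b=blob(colour(s,(100,120,60),(125,255,255))[:, :220].copy());B=np.zeros((420,560));B[:,:220]=b
ys,xs=np.nonzero(B);print(xs.min(),xs.max(),ys.min(),ys.max())
p3,f=fit([(s,B)],HEADC,[*unproj(s,(170,265),20)[:2],0]);print("cradle",p3,f)
print(snapshot("wrist")["T_tool_cam"].round(2).tolist())
o=observe();print(o["clock"])
E
```

```text
tray [489.   0.  20.]
orange [ 524. -257.   20.]
cradle [457. 264.  20.]
tape [ 439. -208.   19.]
orange [ 529.88956854 -257.50503258    0.68628966] 0.9279972421141705
tray [ 5.01444297e+02  3.03862393e+00 -1.96695786e-01] 0.9618732328806989
153 177 224 240
cradle [ 5.04576143e+02  2.64839620e+02 -6.25597272e-02] 0.5096854285245824
[[-0.0, -0.96, -0.28, 72.42], [1.0, -0.0, 0.0, -0.53], [-0.0, -0.28, 0.96, -142.68], [0.0, 0.0, 0.0, 1.0]]
0.9
```

```bash
cat >> h.py <<'E'
def tool(yaw,tilt=0):
    """tool gripping a handheld whose frame is Rz(yaw)*Ry(-tilt): x=-hh x, y=hh y, z=-hh z"""
    return (R.from_euler('z',yaw)*R.from_euler('y',-tilt,degrees=True)*R.from_matrix(np.diag([-1.,1,-1])))
def st(tag=""):
    o=observe();print(tag,"t%.1f"%o["clock"],o["ee_pos"].round(1),"F",o["ft_force"].round(1),"M",o["wrist_torque"].round(2),"gap%.3f"%o["finger_gap"],"ff%.0f"%o["finger_force"])
E
python3 - <<'E'
from h import *
reach([490,265,240],tool(0).as_quat());st()
s=shot("wrist");t=shot("top")
print(s["fx"])
for w in(s,t):
  m=mask(w,"handheld_blue");print(m.sum())
hs=cv2.cvtColor(s["pixels"],cv2.COLOR_BGR2HSV)
np.savez("w1.npz",px=s["pixels"],M=s["world_to_cam"])
show(s,[(BASE,[504.5,264.8,-.06]),(HEADC,[504.5,264.8,-.06])],"pics/w1.png")
E
```

```text
t2.6 [489.7 265.7 240. ] F [0.2 0.9 0.3] M [-0.04  0.   -0.03] gap0.997 ff0
324.4365470836902
6961.0
261.0
```

View pics/w1.png

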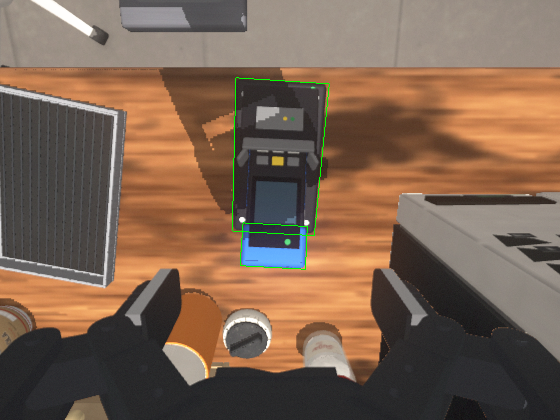

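The wrist view shows the cradle base at about px 236–327, 79–235 and the blue head at 242–306, 226–268, both close to the overlay. I'll refine it using the hull of the blue head and the cradle masks.

Run:
```python
from h import *
s=shot("wrist")
m=blob(colour(s,(100,120,60),(125,255,255)))
c,_=cv2.findContours(m.astype(np.uint8),0,1);h=cv2.convexHull(np.vstack(c));B=np.zeros((420,560),np.uint8);cv2.fillConvexPoly(B,h,1)
p,f=fit([(s,B.astype(float))],HEADC,[504.5,264.8,-.06]);print("head",p,f)
u=np.maximum(mask(s,"cradle"),mask(s,"handheld_blue"))
SH=[RC.apply(box(0,58,-36,36,0,30))+[-95,0,30], *[RC.apply(b)+[-22.5,0,63.8] for b in HH]]
p2,f=fit([(s,u)],BASE+SH,p);print("all",p2,f)
show(s,[(BASE,p2),(SH[:1],p2),(HEADC,p2)],"pics/w2.png")
im=cv2.imread("pics/w2.png")[60:280,200:350];im2=s["pixels"][60:280,200:350]
cv2.imwrite("pics/w2.png",cv2.resize(np.hstack([im,im2]),None,fx=2.6,fy=2.6,interpolation=cv2.INTER_CUBIC))
```

```text
head [ 5.04713245e+02  2.64838171e+02 -7.02328474e-02] 0.9129676098768454
all [ 5.04851856e+02  2.64392363e+02 -5.33009012e-02] 0.944402818431604
```

View pics/w2.png

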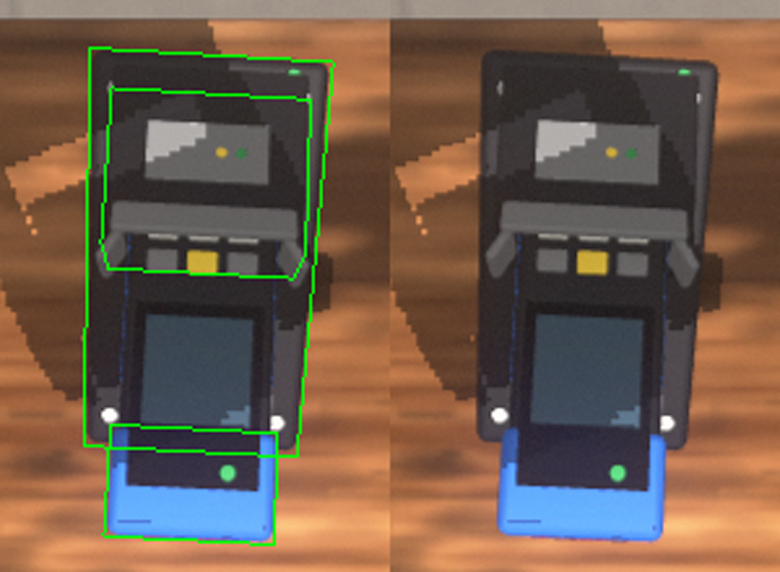

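```bash
cat >> h.py <<'E'
CR=np.array([504.5,264.6,-.055])
def crad(v,p=CR): return R.from_euler('z',p[2]).apply(v)+[p[0],p[1],0]
UP=R.from_euler('z',CR[2]).apply([.9063,0,.4226]); NO=R.from_euler('z',CR[2]).apply([-.4226,0,.9063])
HOME=crad([-22.5,0,63.8])
G=HOME+UP*12+NO*1    # nominal TCP when gripping a handheld fully home
QT=tool(CR[2],25).as_quat()
E
python3 - <<'E'
from h import *
print(G,ik(G,QT),ik(G+NO*90,QT),ik(G+UP*75,QT))
reach(G+NO*90,QT);st()
move_l(G,velocity=90);st("down")
gripper_to(0.5,f_grip=25);st("grip")
s=shot("wrist");cv2.imwrite("pics/w3.png",s["pixels"])
E
```

```text
[492.47121649 265.262251    69.7775    ] None [ 0.51756909  0.39541551  2.10705881 -0.73069977  0.35019908 -0.34236648] [ 0.40800045  0.5685308   1.94760665 -0.70006536  0.29733956 -0.46788474]
 t3.7 [455.3 267.5 151.9] F [ 0.5 -0.7  0.6] M [ 0.04  0.21 -0.05] gap1.001 ff0Traceback (most recent call last):
  File "<stdin>", line 4, in <module>
bench.Unreachable: the arm cannot follow that straight line within its joint ranges
```

Run:
```python
from h import *
for d in (8,12,16,20):
  for tl in (25,20,16,12,8,4,0):
    r=[]
    for k in(-3,0,30,75):
        q=ik(HOME+UP*(d+k)+NO*1,tool(CR[2],tl).as_quat()); r.append(None if q is None else q.round(2).tolist()[1:])
    print(d,tl,[x is not None for x in r],r[0] if d==12 else "")
```

```text
8 25 [False, False, True, True] 
8 20 [True, True, True, True] 
8 16 [True, True, True, True] 
8 12 [True, True, True, True] 
8 8 [True, True, True, True] 
8 4 [True, True, True, True] 
8 0 [True, True, True, True] 
12 25 [False, False, True, True] None
12 20 [True, True, True, True] [0.58, 2.06, -0.71, 0.26, -0.39]
12 16 [True, True, True, True] [0.58, 2.03, -0.43, 0.32, -0.68]
12 12 [True, True, True, True] [0.58, 1.99, -0.25, 0.4, -0.87]
12 8 [True, True, True, True] [0.59, 1.95, -0.13, 0.48, -0.99]
12 4 [True, True, True, True] [0.6, 1.91, -0.06, 0.57, -1.08]
12 0 [True, True, True, True] [0.61, 1.88, -0.0, 0.65, -1.14]
16 25 [False, False, True, True] 
16 20 [True, True, True, True] 
16 16 [True, True, True, True] 
16 12 [True, True, True, True] 
16 8 [True, True, True, True] 
16 4 [True, True, True, True] 
16 0 [True, True, True, True] 
20 25 [False, False, True, True] 
20 20 [True, True, True, True] 
20 16 [True, True, True, True] 
20 12 [True, True, True, True] 
20 8 [True, True, True, True] 
20 4 [True, True, True, True] 
20 0 [True, True, True, True]
```

```bash
cat >> h.py <<'E'
TL=17; REL=TL-25
G=HOME+UP*10+NO*3
QT=tool(CR[2],TL).as_quat()
E
python3 - <<'E'
from h import *
reach(G+NO*80,QT);st()
move_l(G,velocity=90);st("down")
gripper_to(0.5,f_grip=25);st("grip")
s=shot("wrist");cv2.imwrite("pics/w3.png",s["pixels"])
E
```

```text
t4.2 [456.8 266.9 143.6] F [0.2 0.4 1.2] M [-0.    0.15  0.04] gap0.999 ff0
down t5.2 [489.8 265.5  71.1] F [-0.3  0.8  0.4] M [0.05 0.14 0.01] gap1.002 ff0
grip t5.6 [489.8 265.5  71.3] F [-2.9  0.1  5.6] M [-0.08  0.3   0.1 ] gap0.626 ff26
```

View pics/w3.png

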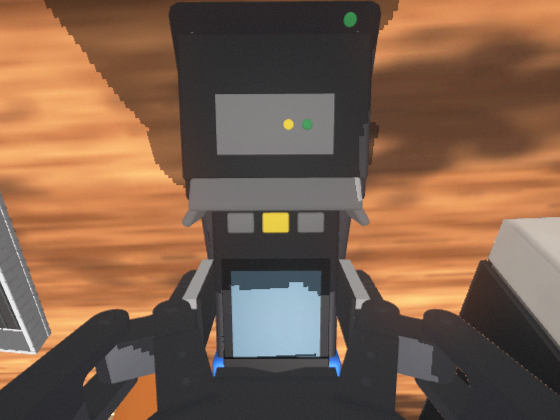

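The fingers are clamped squarely on both sides of the blue handheld, at px 200–360, just up-slope of the pocket shell. Next I slide it out.

Run:
```python
from h import *
gripper_to(0.5,f_grip=45)
move_l(G+UP*8+NO*.8,velocity=40);st("8")
move_l(G+UP*40+NO*1.2,velocity=80);st("40")
move_l(G+UP*70+NO*1.5,velocity=100);st("70")
move_l(G+UP*85+NO*40,velocity=150);st("up")
s=shot("wrist");cv2.imwrite("pics/w4.png",s["pixels"])
```

```text
8 t6.3 [496.7 264.9  74.7] F [-0.9 -0.2 -3.9] M [-0.    0.28  0.  ] gap0.613 ff47
40 t6.8 [524.9 263.2  88.3] F [-0.2  0.4 -2.4] M [0.03 0.28 0.  ] gap0.621 ff47
70 t7.3 [551.8 261.8 101.2] F [-0.1 -0.6 -1.5] M [0.01 0.29 0.01] gap0.617 ff48
up t7.7 [549.3 262.1 142.7] F [-0.5 -0.3 -2.9] M [-0.01  0.18 -0.01] gap0.623 ff48
```

Run:
```python
from h import *
T=np.array([501.4,3.0,-.197])
def tp(z): return np.array([T[0],T[1],z+3])+R.from_euler('z',T[2]).apply([10,0,0])
q=tool(T[2],REL).as_quat()
reach(tp(140),q);st()
s=shot("wrist")
p,f=fit([(s,mask(s,"tray"))],TRAY,T) if 0 else (0,0)
move_l(tp(25),velocity=180);st("low")
move_l(tp(9),velocity=60);st("9")
z0=observe()["ft_force"][2]
for z in np.arange(8,3,-1.):
    move_l(tp(z),velocity=40);o=observe();print(z,o["ft_force"].round(1),o["wrist_torque"].round(2))
    if o["ft_force"][2]-z0>3:break
s=shot("wrist");cv2.imwrite("pics/w5.png",s["pixels"])
```

```text
t8.8 [511.2   1.7 142.6] F [ 0.2  0.1 -2.8] M [-0.01 -0.22  0.01] gap0.621 ff48
low t9.6 [511.6   1.4  28.6] F [-0.5  0.2 -2.5] M [-0.03 -0.16 -0.03] gap0.621 ff48
9 t10.0 [511.1   1.   11.8] F [-0.6 -0.7 -2. ] M [-0.06 -0.15 -0.02] gap0.618 ff48
8.0 [-1.2  0.5 -1.8] [-0.  -0.2 -0. ]
7.0 [-0.4  1.1 -3.3] [-0.04 -0.18 -0.03]
6.0 [-0.2  1.1 -3.6] [ 0.   -0.19 -0.03]
5.0 [ 0.8  0.2 -3.4] [-0.06 -0.18  0.03]
4.0 [-1.6  1.7  9.6] [-0.2   0.48  0.  ]
```

View pics/w5.png

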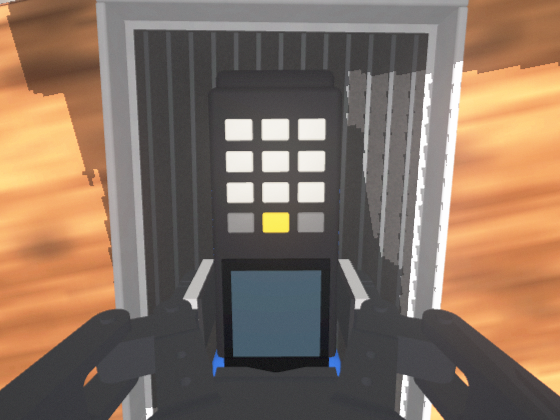

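The blue handheld sits squarely in the tray with clear margins on all sides. I'll release it, lift and inspect the orange one. The mill near its head may foul the gripper body, so I'll measure that too.

Run:
```python
from h import *
gripper_to(0.9);st("open")
o=observe();p=o["ee_pos"]
move_l(p+[0,0,110],velocity=200)
t=shot("top");mt=mask(t,"handheld_orange")
reach([480,-255,240],tool(0.2).as_quat());st()
s=shot("wrist");m=mask(s,"handheld_orange")
p,f=fit([(s,m)],HH,[530,-257.5,.686]);print("orange wrist",p,f)
print("both",fit([(s,m),(t,mt)],HH,p))
import math
for n,r,h in(("salt_mill",22,90),("black_tape",28.5,19)):
    C=[np.array([[r*math.cos(a),r*math.sin(a),z] for a in np.arange(0,6.28,.3) for z in(0,h)])]
    ms=[x for x in masks_of(s,n)];print(n,[(x["p"],x["extent"]) for x in ms][:2])
    pp,f=fit([(s,ms[0]["region"].astype(float))],C,[600,-258,0] if r==22 else [439,-208,0]);print(pp,f, R.from_euler('z',-p[2]).apply([pp[0]-p[0],pp[1]-p[1],0]))
show(s,[(HH,p)],"pics/w6.png")
```

```text
open t11.7 [511.2   1.    6.9] F [ 0.4  0.3 -0.3] M [-0.01 -0.07 -0.01] gap0.899 ff0
 t13.6 [ 480.  -254.3  239.1] F [-0.4  0.   0.4] M [0.04 0.03 0.01] gap0.900 ff0
orange wrist [ 529.98006574 -255.95928973    0.68020549] 0.9344954185556572
both (array([ 530.39478422, -256.13176028,    0.67922944]), np.float64(0.9056706707884938))
salt_mill [(0.63, [230.7, 275.4, 266.4, 339.5])]
[ 6.12469158e+02 -2.59383899e+02  7.56474422e-02] 0.6631615071510177 [ 61.97669082 -54.54418493   0.        ]
black_tape [(0.74, [292.9, 131.7, 348.7, 179.5])]
[ 4.42160554e+02 -2.12597625e+02  1.90418979e-01] 0.6368754038052131 [-41.00226847  88.94557094   0.        ]
```

View pics/w6.png

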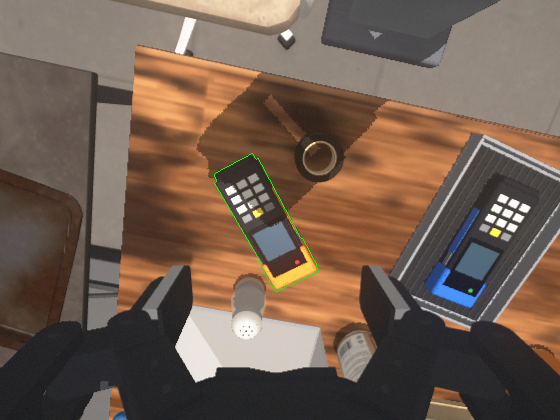

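The overlay fits the orange handheld at (530,-256, 0.68), and blue lies flat in the tray. The mill, at about (62,-54) in the orange frame, would foul the body for the insertion grasp. I'll move orange to a clear spot with a hand leaning footwards, then regrasp.

```bash
cat >> h.py <<'E'
def flat(p,dx,z,tl):  # TCP pose on a flat handheld p=(x,y,yaw), underside at z
    return np.array([p[0],p[1],z+3])+R.from_euler('z',p[2]).apply([dx,0,0]), tool(p[2],tl).as_quat()
E
python3 - <<'E'
from h import *
s=shot("wrist");print("can top",unproj(s,(352,350),115).round(0))
O=[530.2,-256.1,.68];D=[552,-165,0.]
for a in ((O,-10,100,12),(O,-10,0,12),(D,-10,100,12),(D,-10,0,12),(D,10,0,REL)):print(ik(*flat(*a)) is not None)
p,q=flat(O,-10,80,12);reach(p,q);st()
move_l(flat(O,-10,0,12)[0],velocity=90);st("down")
gripper_to(0.5,f_grip=40);st("grip")
move_l(flat(O,-10,5,12)[0],velocity=40);st("up5")
move_l(flat(O,-10,125,12)[0],velocity=180);st("up")
E
```

```text
can top [ 608. -152.  115.]
False
False
True
True
TrueTraceback (most recent call last):
  File "<stdin>", line 5, in <module>
bench.Unreachable: the arm cannot take that pose within its joint ranges
```

Run:
```python
from h import *
t=shot("top");print("can",unproj(t,(309,180),115).round(0),[m["extent"] for m in masks_of(t,"drink_can")[:1]])
O=[530.2,-256.1,.68]
F=R.from_euler('z',np.pi)
for dx in(-15,-5,5):
  for tl in (15,12,8,4,0,-4,-8):
    r=[]
    for z in(0,100):
        p,_=flat(O,dx,z,tl)
        for fl in(0,1):
            Q=tool(O[2],tl)*(F if fl else R.identity())
            q=ik(p,Q.as_quat());r.append(None if q is None else q.round(2).tolist()[3:])
    print(dx,tl,r)
```

```text
can [657. -92. 115.] [[295.3, 159.4, 321.5, 189.2]]
-15 15 [None, [0.54, 0.51, -0.29], None, [0.4, 0.7, -0.12]]
-15 12 [None, [0.43, 0.51, -0.16], None, [0.32, 0.7, -0.03]]
-15 8 [None, [0.28, 0.51, 0.0], None, [0.21, 0.72, 0.09]]
-15 4 [None, [0.13, 0.53, 0.16], None, [0.1, 0.74, 0.2]]
-15 0 [None, [-0.0, 0.56, 0.3], None, [-0.0, 0.76, 0.3]]
-15 -4 [None, [-0.12, 0.6, 0.43], None, [-0.09, 0.8, 0.4]]
-15 -8 [[-0.22, 0.64, -2.6], [-0.22, 0.64, 0.54], [-0.18, 0.84, -2.66], [-0.18, 0.84, 0.48]]
-5 15 [None, [0.54, 0.52, -0.26], None, [0.4, 0.7, -0.1]]
-5 12 [None, [0.43, 0.51, -0.14], None, [0.32, 0.71, -0.01]]
-5 8 [None, [0.27, 0.52, 0.02], None, [0.21, 0.72, 0.11]]
-5 4 [None, [0.13, 0.54, 0.18], None, [0.1, 0.74, 0.22]]
-5 0 [None, [-0.0, 0.57, 0.32], None, [-0.0, 0.77, 0.32]]
-5 -4 [None, [-0.12, 0.61, 0.44], None, [-0.09, 0.81, 0.41]]
-5 -8 [[-0.21, 0.65, -2.59], [-0.21, 0.65, 0.55], [-0.17, 0.85, -2.65], [-0.17, 0.85, 0.5]]
5 15 [None, [0.54, 0.52, -0.24], None, [0.4, 0.7, -0.08]]
5 12 [None, [0.42, 0.51, -0.12], None, [0.32, 0.71, 0.01]]
5 8 [None, [0.27, 0.52, 0.04], None, [0.2, 0.72, 0.13]]
5 4 [None, [0.13, 0.54, 0.2], None, [0.1, 0.75, 0.24]]
5 0 [None, [-0.0, 0.58, 0.34], None, [-0.0, 0.78, 0.34]]
5 -4 [[-0.11, 0.62, -2.68], [-0.11, 0.62, 0.46], None, [-0.09, 0.81, 0.43]]
5 -8 [[-0.21, 0.66, -2.58], [-0.21, 0.66, 0.56], [-0.17, 0.86, -2.63], [-0.17, 0.86, 0.51]]
```

Run:
```python
from h import *
O=[530.2,-256.1,.68];D=[548,-168,0.05]
F=R.from_euler('z',np.pi)
def fl(p,dx,z,tl): return flat(p,dx,z,tl)[0],(tool(p[2],tl)*F).as_quat()
print([ik(*fl(D,-10,z,12)) is not None for z in(125,0)], [ik(*flat(D,10,z,REL)) is not None for z in(80,0)])
reach(*fl(O,-10,80,12));st()
move_l(fl(O,-10,0,12)[0],velocity=90);st("down")
gripper_to(0.5,f_grip=40);st("grip")
move_l(fl(O,-10,5,12)[0],velocity=40);st("up5")
move_l(fl(O,-10,125,12)[0],velocity=180);st("up")
if observe()["finger_gap"]>.58 and ik(*fl(D,-10,125,12)) is not None:
    reach(*fl(D,-10,125,12));st("over D")
    move_l(fl(D,-10,15,12)[0],velocity=180)
    z0=observe()["ft_force"][2]
    for z in np.arange(4,-3,-1.):
        move_l(fl(D,-10,z,12)[0],velocity=40);o=observe();print(z,o["ft_force"].round(1))
        if o["ft_force"][2]-z0>3.5:break
    s=shot("wrist");cv2.imwrite("pics/w7.png",s["pixels"])
```

```text
[True, True] [True, True]
 t15.9 [ 522.5 -262.4   83.2] F [-0.7  0.1  0.2] M [-0.08  0.08 -0.02] gap0.902 ff0
down t17.0 [ 522.6 -262.6    3.4] F [0.  1.3 0.3] M [-0.08  0.06  0.03] gap0.899 ff0
grip t17.3 [ 522.6 -262.5    3.7] F [-0.8  0.2  4.8] M [0.15 0.18 0.14] gap0.619 ff42
up5 t17.6 [ 522.5 -262.4    8.3] F [ 0.5  0.9 -1.6] M [-0.17  0.16 -0.04] gap0.624 ff42
up t18.4 [ 522.  -262.1  127.2] F [-0.9 -0.5 -2.5] M [-0.15  0.16 -0.01] gap0.624 ff42
over D t19.3 [ 537.9 -168.7  127.3] F [-0.6  0.5 -2.4] M [0.   0.15 0.07] gap0.623 ff42
4.0 [-0.1  0.3 -2.1]
3.0 [-0.1 -0.  -1.5]
2.0 [-0.3 -0.2 -2.4]
1.0 [ 0.9 -0.6 -1.9]
0.0 [-3.7  0.5  9.2]
```

View pics/w7.png

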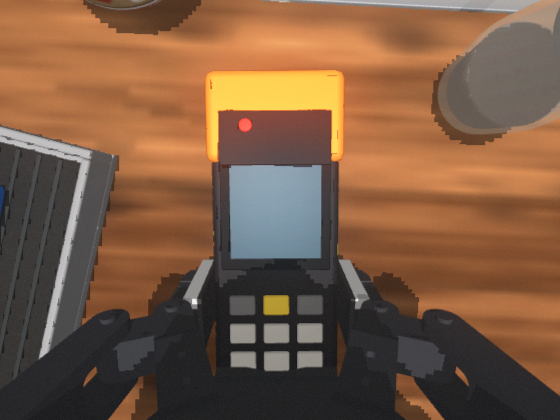

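Orange is set down on clear bench, centred between the fingers, and the mill is still upright. I'll release, look from above, and take the insertion grasp.

Run:
```python
from h import *
D=[548,-168,0.05]
gripper_to(0.9)
p=observe()["ee_pos"];move_l(p+[0,0,110],velocity=200)
reach([520,-168,210],tool(.05).as_quat());st()
s=shot("wrist");P,f=fit([(s,mask(s,"handheld_orange"))],HH,D);print(P,f)
if f>.85 and abs(P-D).max()<12:
    reach(*flat(P,10,80,REL))
    move_l(flat(P,10,0,REL)[0],velocity=90);st("down")
    gripper_to(0.5,f_grip=45);st("grip")
    move_l(flat(P,10,5,REL)[0],velocity=40);st("up5")
    move_l(flat(P,10,150,REL)[0],velocity=180);st("up")
```

```text
t25.0 [ 520.  -168.   209.8] F [-0.4 -0.6  0.4] M [-0.   -0.02  0.  ] gap0.899 ff0
[ 5.46973282e+02 -1.68376885e+02  6.06422257e-02] 0.9525873386541085
down t26.8 [ 557.2 -167.9    3.5] F [-0.1  0.8  0.3] M [ 0.05 -0.15 -0.04] gap0.897 ff0
grip t27.1 [ 557.2 -167.8    3.8] F [-0.8  0.7  4.7] M [ 0.12  0.17 -0.06] gap0.617 ff48
up5 t27.4 [ 557.  -167.8    8.2] F [ 0.4  0.5 -1.7] M [ 0.01 -0.1  -0.01] gap0.616 ff48
up t28.4 [ 556.5 -167.6  152. ] F [ 0.  -0.9 -2.5] M [ 0.03 -0.17  0.02] gap0.619 ff48
```

Run:
```python
from h import *
reach(G+UP*80+NO*55,QT);st()
move_l(G+UP*72+NO*1.2,velocity=120);st("mouth")
s=shot("wrist");cv2.imwrite("pics/w8.png",s["pixels"])
f0=observe()["ft_force"]
for u in (66,60,54,48,42):
    move_l(G+UP*u+NO*1.0,velocity=50);o=observe();d=o["ft_force"]-f0
    print(u,"up %.1f no %.1f y %.1f"%(d@UP,d@NO,d[1]),o["wrist_torque"].round(2))
    if abs(d).max()>10:break
```

```text
t29.9 [539.4 262.  154.2] F [ 0.6 -0.5 -2.2] M [0.05 0.18 0.05] gap0.622 ff47
mouth t30.5 [554.6 261.5 102.1] F [-0.6 -0.2 -1.9] M [-0.    0.24  0.04] gap0.622 ff48
66 up 1.4 no 0.8 y -0.2 [ 0.06  0.24 -0.04]
60 up 1.4 no 0.9 y 0.3 [0.04 0.21 0.03]
54 up 0.5 no 0.9 y 0.2 [0.03 0.2  0.01]
48 up 1.7 no 1.3 y 0.1 [ 0.02  0.29 -0.01]
42 up 0.8 no 0.4 y -0.4 [ 0.    0.2  -0.06]
```

View pics/w8.png

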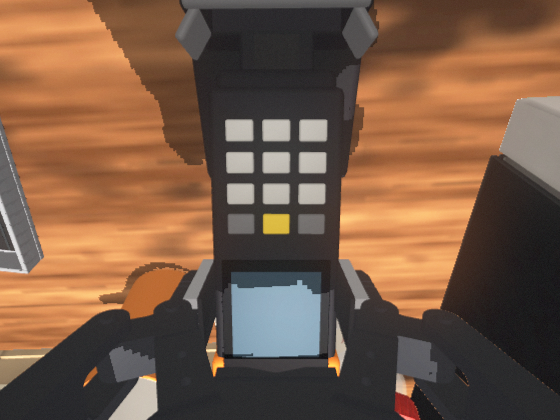

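The foot is centred on the mouth and entering freely. I'll go on until it meets the foot stops.

Run:
```python
from h import *
f0=observe()["ft_force"]
for u in [32,22,14,8,6,4,3,2,1,0,-.7,-1.4,-2.1,-2.8,-3.5]:
    move_l(G+UP*u+NO*(.8 if u>4 else .5),velocity=40);o=observe();d=o["ft_force"]-f0
    print(u,"up %.1f no %.1f y %.1f"%(d@UP,d@NO,d[1]),o["wrist_torque"].round(2),o["ee_pos"].round(1),round(o["finger_gap"],3))
    if d@UP>14 or abs(d).max()>20:break
```

```text
32 up -0.4 no 0.7 y 0.1 [ 0.03  0.23 -0.04] [518.2 263.9  84.9] 0.622
22 up -0.1 no 0.2 y 0.2 [ 0.05  0.23 -0.02] [509.2 264.4  80.7] 0.617
14 up 0.5 no 1.0 y 0.2 [0.   0.24 0.01] [501.9 264.7  77.3] 0.62
8 up -2.5 no 3.5 y 1.5 [0.1  0.63 0.04] [496.3 265.   74.8] 0.619
6 up -0.1 no 5.1 y 1.3 [0.22 0.26 0.06] [494.9 265.2  74.1] 0.616
4 up 2.6 no 6.7 y 0.6 [ 0.04 -0.32  0.08] [493.9 265.5  73.4] 0.618
3 up 4.4 no 6.9 y 0.1 [-0.01 -0.45  0.04] [493.1 265.6  73.1] 0.618
2 up 3.3 no 6.6 y 1.3 [ 0.03 -0.41 -0.03] [492.2 265.7  72.7] 0.621
1 up 3.9 no 7.2 y 1.1 [ 0.09 -0.41 -0.02] [491.3 265.7  72.3] 0.618
0 up 4.0 no 7.3 y 1.4 [ 0.06 -0.43 -0.01] [490.4 265.8  71.9] 0.624
-0.7 up 4.5 no 6.7 y 0.7 [ 0.04 -0.55  0.09] [489.9 265.8  71.6] 0.62
-1.4 up 5.7 no 5.9 y -0.3 [-0.22 -0.88  0.04] [489.6 265.9  71.5] 0.618
-2.1 up 9.5 no 5.1 y -2.3 [-0.5  -1.35  0.08] [489.6 266.   71.5] 0.617
-2.8 up 13.3 no 4.8 y -3.0 [-0.73 -1.78  0.14] [489.5 266.1  71.5] 0.617
-3.5 up 16.0 no 5.0 y -4.7 [-1.09 -2.26  0.34] [489.5 266.2  71.5] 0.619
```

Run:
```python
from h import *
move_l(G+UP*-1.2+NO*.3,velocity=20);st("relax")
gripper_to(0.85);st("open")
s=shot("wrist");
a=cv2.imread("pics/w3.png")[100:380,130:430];b=s["pixels"][100:380,130:430]
cv2.imwrite("pics/w9.png",np.hstack([a,b]))
m=observe()["ee_pos"];move_l(m+NO*70,velocity=180)
gripper_to(0.0)
H=HOME+UP*112+NO*6
print(ik(H,QT) is not None)
reach(H+NO*50,QT);move_l(H,velocity=120);st("behind head")
f0=observe()["ft_force"]
for u in list(range(109,84,-2)):
    move_l(HOME+UP*u+NO*6,velocity=50);o=observe();d=o["ft_force"]-f0
    print(u,"up %.1f no %.1f y %.1f"%(d@UP,d@NO,d[1]),((o["ee_pos"]-HOME)@UP).round(1))
    if d@UP>9 or abs(d).max()>20:break
```

```text
relax t36.4 [489.7 266.   71.5] F [0.1 1.1 8.1] M [-0.02 -0.68  0.09] gap0.621 ff49
open t36.7 [488.4 265.4  70.3] F [ 0.3 -0.2  0. ] M [-0.    0.15  0.03] gap0.851 ff0
True
behind head t39.1 [580.4 260.5 116.4] F [-0.7  0.2  0. ] M [ 0.02  0.18 -0.02] gap0.002 ff0
109 up 0.1 no -0.8 y -0.5 109.0
107 up 0.5 no 0.8 y 0.6 106.9
105 up 0.9 no -0.5 y -0.2 104.9
103 up -0.3 no -0.2 y -0.0 102.9
101 up 0.8 no 0.6 y -1.4 100.9
99 up 0.3 no -0.5 y -0.0 98.9
97 up -0.2 no 0.4 y -1.1 96.9
95 up 1.0 no -0.3 y -0.0 94.9
93 up 0.6 no 0.6 y -0.1 92.9
91 up 0.7 no 0.7 y -0.6 90.9
89 up 6.3 no -1.0 y -0.4 90.6
87 up 12.4 no -0.8 y -0.6 90.4
```

View pics/w9.png

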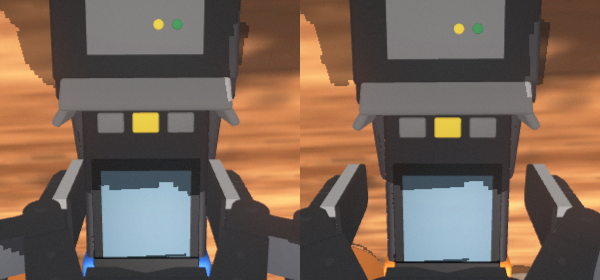

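The home views of blue and orange match: keys and lip spacing agree within about a pixel. The push on the head met a rigid stop at 90.5, as expected for home. One firmer push, then I'll retreat, check and hand in.

Run:
```python
from h import *
for u in(85,83.5):
    move_l(HOME+UP*u+NO*6,velocity=40);o=observe();print(((o["ee_pos"]-HOME)@UP).round(2),o["ft_force"]@UP)
move_l(HOME+UP*91+NO*6,velocity=40)
move_l(HOME+UP*112+NO*8,velocity=120);move_l(HOME+UP*112+NO*90,velocity=180)
reach([470,150,260],tool(0).as_quat());st()
s=shot("wrist");t=shot("top")
B=[501.4,3.,-.197];m=mask(t,"handheld_blue")
print("blue",fit([(t,m)],[b+[0,0,5] for b in HH],B))
M=blob(colour(s,(5,150,120),(25,255,255)))
show(s,[([RC.apply(b)+[-22.5,0,63.8] for b in HH],CR),([b+[0,0,5] for b in HH],B)],"pics/w10.png")
st()
```

```text
90.29 18.74522358138288
90.22 24.524121648354523
 t44.5 [470.5 149.9 258.9] F [0.4 1.2 0.6] M [ 0.03 -0.01 -0.05] gap0.002 ff0
blue (array([ 5.01370088e+02,  1.06925810e+00, -1.89844406e-01]), np.float64(0.8893316531928124))
 t44.6 [470.1 150.7 258.7] F [ 0.1 -0.2  0.4] M [0.06 0.02 0.  ] gap0.001 ff0
```

View pics/w10.png

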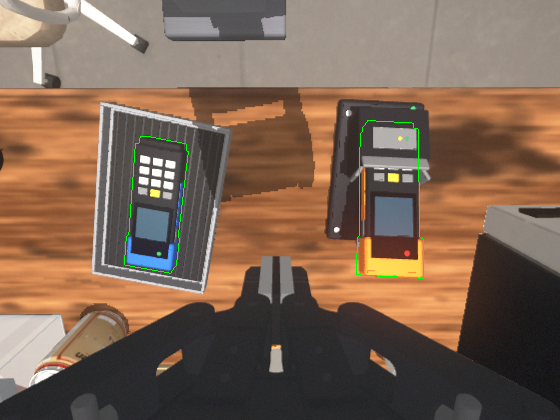

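Blue lies flat in the tray (px 155,205), and orange sits home in the cradle (390,200), matching the home outline. The robot is clear of both.

```bash
python3 -c "
from bench import *
print(sign_off())"
```

```text
the job is handed in; nothing more can be done
None
```

The job is handed in at about 45 s: the blue handheld lies face up and flat in the tray, the orange one is pressed home face up in the cradle (it met a rigid stop under a push of about 25 N), and both are released. I set orange down once on clear bench to regrip it, because the salt mill blocked the insertion grip; I touched no bystanders.

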